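Close the exposure unit and hold its sprung shutter half open

ROBOT

A 6-joint arm with a two-finger parallel gripper is mounted at the origin on a cart in front of the work surface, level with it; the furniture and walls round the work are solid. World frame = base frame: x ahead of the robot, y to its left, z up, the work surface at z = 0. Lengths are in mm, angles in degrees, forces in N, time in s.
With the tool pointing down it reaches from about 350 to 850 mm from the base axis. Payload 8.1 kg.
Tool frame: the origin (TCP) lies midway between the tips of the shut fingers; the grasp point (between the pads) lies 19 mm behind it; z points along the fingers, y is the line along which they close (so a half turn about z gives the same grasp; the last joint's range is limited). The gripper opens to 85 mm and grips with 20 to 120 N. Pads are 22 mm wide; open, the fingers measure 114 mm over their backs; the gripper's body (76 mm by 85 mm) begins 54 mm behind the grasp point. The pads swing forward as they close: fully open they stand 13 mm farther back than shut.
Start: joints at [-76.226, 7.471, 85.268, -0, 87.261, -4.893], TCP at [192.06, -568.435, 231.292] pointing down, gripper open.
Joint ranges: [-169.43, 169.43], [-51.17, 129.36], [1.28, 143.12], [-76.62, 256.62], [0, 156.53], [-152.29, 152.29]. Speed limits (degrees/s): [136.94, 136.94, 159.86, 180, 180, 180].

INTERFACE

Orientations are given as [roll, pitch, yaw] about the fixed x, y, z axes, in that order (R = Rz(yaw) Ry(pitch) Rx(roll)).
In Python, from bench import r, imaging, sensors, hand_in gives the robot as it stands (r), with the cameras (imaging), the readings (sensors) and the job as plain functions.
- The arm moves only by the tool inch_along, called by a JSON object that holds its "name" and its "arguments", one argument or row to a line. Schema: {"type":"object","properties":{"motion":{"type":"string"},"squeeze":{"type":"number"},"only":{"type":"string"},"quiet":{"type":"boolean"},"lines":{"type":"string"}},"required":["motion"],"additionalProperties":false}. motion is a string of 1 to 8 rows, parted by semicolons, with the numbers parted by spaces; each row has 7 numbers: a rotation vector rx, ry, rz in fractions of the full range, 1 being 90 degrees, then dx, dy, dz in parts of the range, where 1.0 means 600 mm, then the finger opening in mm; each row is the pose to reach, as a shift and turn from the pose commanded when the call began, along the tool's axes at that moment; what a row does not reach only later rows make up. A row lasts 1/8 s, in which the tool goes at most 62.5 mm and 10.7 degrees, less where a joint would pass 70% of its speed; a pose out of reach is approached as far as the arm can. The fingers move at their own pace and stop on an object; squeeze is the grip in N (left out, the last holds). Time passes only in rows, so rows that do not move let the fingers close. The tool returns the time, the measured TCP pose, the force, the opening and the grip force at its end. only (a regular expression) keeps the lines of the reply that match it, lines (a string "A,B") keeps lines A to B, and quiet returns only ok. No shift or turn number may pass 1 either way. Input that does not fit is refused with a message, and nothing moves.
- sensors.sense(): the state, without advancing time (a new reading comes with each control period).
- imaging.snapshot(name): name is "scene" or "top" or "wrist"; returns a dict with "pixels" (384x512x3 uint8, blue, green, red), "fx", "fy", "cx", "cy" (pixels), "pose" (4x4, takes a point from camera to world coordinates). Camera axes: x right, y up, looking along -z (the intrinsics and any distortion apply to the point x, -y, -z); pixel columns grow to the right and rows downward; lengths in mm; the calibration is good to about 2 mm. A picture is of the moment at which its call begins. There is no depth.
- hand_in(): hands the job in; it is judged then, once.
The state is a dict: "time": time; "joint_pos": joint angles; "qd": joint speeds; "joint_efforts": joint torques, N m; "tool_pos": TCP position; "tcp_rot": TCP orientation; "ft_force": force on the tool from outside, world axes, zero at the start; "wrist_torque": the same for the moment, N m; "finger_gap": finger opening in mm; "grip_force": force on a finger pad.
Only numpy, scipy, OpenCV 4.12 (cv2) and the standard library are available. Lean on these libraries where they do the work, as an engineer would, in place of code of your own. Each camera call takes 0.05 s, during which the arm holds its last target. There are 200 camera calls.

TASK

The dish is already loaded in the open drawer of the white exposure unit. Push the drawer fully home, and only then slide the sprung shutter on top of the unit to half open, with its pointer at the long middle line of the scale, never letting it go beyond three quarters open. The shutter springs shut if let go, so finish while still holding it steady at half open; leave the two bottles and the little box beside the unit where they stand.

Things in the scene. Friction and masses are not known exactly. Their poses are not given: they have to be found in the camera images.
- unit: White exposure unit, fixed, 160 (x) x 240 (y) x 60 mm high. Origin under its middle, on the work surface; x from drawer front to back, y to its left, the way the shutter opens, z up. On top: 50 x 55 mm aperture under a steel shutter plate between two rails (tops z = 70 mm), a scale before the front rail, and a fixed spring barrel along y from 42 to 108 mm at x = 0, top z = 79 mm.
- drawer (a joint): How far the drawer in the right half of the unit's front is open, in m: 0 is fully home, 0.08 the end stop. It slides along the unit's x axis (opens towards -x, pushed home towards +x), needs about 2 to 3 N to push and stays where it is left. A clear round dish is seated in it and goes with it.
- pull_face (a point): Centre of the flat front face of the drawer's pull, a solid steel block 60 mm wide (y), 24 mm high (z 22 to 46 mm), 14 mm deep, on the drawer front; moves with the drawer. Push it towards the unit's +x. With the drawer home it lies at x = -99, y = -57.5, z = 34 mm in the unit's frame.
- shutter (a joint): How far the shutter is open, in m: 0 shut, 0.03 half, 0.06 fully open. It slides towards the unit's +y against a spring that pushes back with 3 N when shut, 7.5 N at half, 12 N fully open; it springs shut when let go. The scale has long lines at shut, half (the longest) and fully open, short ones at the quarters.
- tab_top (a point): Centre of the top of the shutter's black upright tab, by which it is moved (moves with it): 30 mm wide (x), 12 mm thick (y, the way it slides), from z = 68 to 104 mm; nothing else on the unit is as high. Shutter shut, it lies at x = 0, y = -36 mm in the unit's frame. The pointer is in line with the tab.
- bottle_a: Brown glass bottle with a black cap, 36 mm across, 76 mm high, standing to the left of the unit. Origin at the centre of its underside. Leave it alone.
- bottle_b: Small brown dropper bottle, 24 mm across, 73 mm high, standing to the left of the unit. Origin at the centre of its underside. Leave it alone.
- slips: Little flat box of cover slips, 31 x 31 x 15 mm, lying to the right of the unit. Origin at the centre of its underside. Leave it alone.

How it is judged:
By the outcome, as a careful person would: the job done as asked, in the order asked, and still so for the second after the job is handed in, while the arm keeps its last pose, push and grip.
It also fails if it takes over 38 s, if anything falls off the work surface, if the arm or the gripper's body presses on something with over 40 N, if the wrist force passes 120 N, or if a joint passes its speed limit or range.

## Working session

There is one attempt and no reset: what is moved stays moved. The work goes in short steps, Python scripts to look and compute and a tool call to move; the robot and the scene stay as the last step left them, time stands still between calls to the robot, and variables do not carry over. Pictures are saved under pics/ and viewed, at most 10 in all, crops included, and the job is handed in when it is done.

```bash
ls; mkdir -p pics; python3 - <<'E'
from bench import r, imaging, sensors, hand_in
import cv2,numpy as np
np.set_printoptions(precision=4,suppress=True)
for n in("scene","top"):
    s=imaging.snapshot(n); cv2.imwrite(f"pics/{n}0.png",s["pixels"]); print({k:v for k,v in s.items() if k!="pixels"})
print(sensors.sense())
E
```

```text
bench.py
pics
{'fx': 408.1219382950935, 'fy': 408.1219382950935, 'cx': 254.6590272010157, 'cy': 194.5817496246959, 'pose': array([[ -0.6233,   0.4254,  -0.6562,   6.5584],
       [ -0.782 ,  -0.3362,   0.5248, 566.7797],
       [  0.0026,   0.8402,   0.5422, 587.7545],
       [  0.    ,   0.    ,   0.    ,   1.    ]])}
{'fx': 389.06601866815527, 'fy': 389.06601866815527, 'cx': 256.0498368955479, 'cy': 187.5102856866186, 'pose': array([[ -0.0139,   0.998 ,  -0.0623, 569.837 ],
       [ -0.9999,  -0.0134,   0.0079,  49.6671],
       [  0.007 ,   0.0624,   0.998 , 946.5824],
       [  0.    ,   0.    ,   0.    ,   1.    ]])}
{'time': 0.1, 'joint_pos': array([-76.2243,   7.5105,  85.3231,   0.0003,  87.2604,  -4.8944]), 'qd': array([-0.0286, -0.1876, -0.1071, -0.1491,  0.1432, -0.0956]), 'joint_efforts': array([  0.0024, -57.0954, -50.1939,  -0.0001,   0.0083,  -0.    ]), 'tool_pos': array([ 191.9648, -567.9501,  230.3523]), 'tcp_rot': array([-179.9064,   -0.0084,   18.67  ]), 'ft_force': array([-0.7532,  0.3162, -0.1399]), 'wrist_torque': array([ 0.0511, -0.0147, -0.0288]), 'grip_force': 0.0, 'finger_gap': 85.19265966140634}
```

View pics/scene0.png

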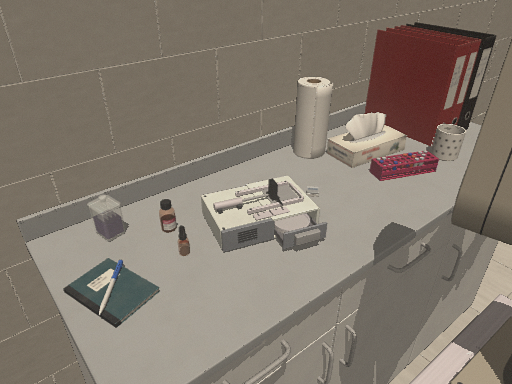

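View pics/top0.png

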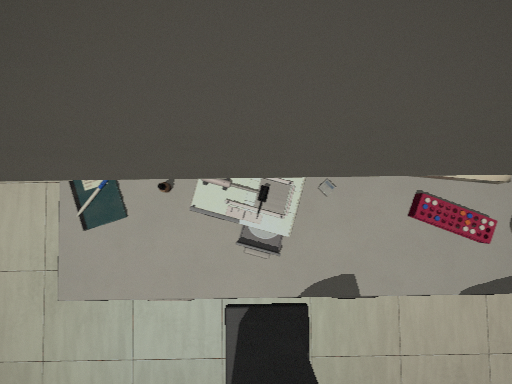

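The scene view shows the unit around (260,212), with the open drawer at (302,234), the black tab at (273,189), the bottles at (167,216) and (183,241), and the slips at (313,190). In the top view a wall cabinet hides everything above row 178. The tab is at (263,192) and the drawer pull at (258,250). I'll enlarge both.

```bash
python3 - <<'E'
import cv2,numpy as np
a=cv2.imread("pics/scene0.png")[165:260,190:340]; b=cv2.imread("pics/top0.png")[172:264,180:345]
a=cv2.resize(a,(800,507),interpolation=cv2.INTER_CUBIC);b=cv2.resize(b,None,fx=4.8,fy=4.8,interpolation=cv2.INTER_CUBIC)
cv2.imwrite("pics/a.png",a);cv2.imwrite("pics/b.png",b)
E
```

```text
(no output)
```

View pics/a.png

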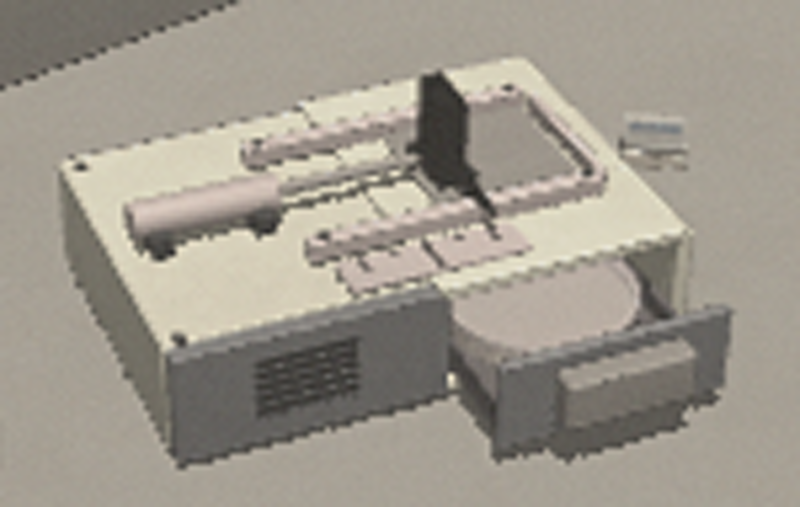

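View pics/b.png

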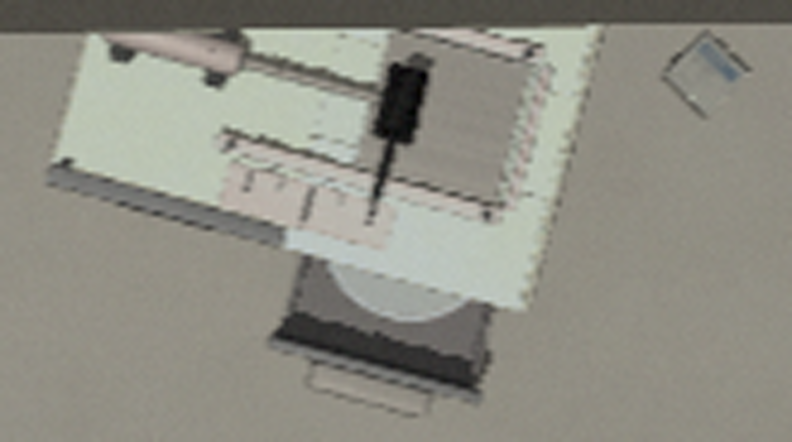

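The enlarged views give unit top corners in the scene crop at (65,165), (525,58), (690,232) and (172,350). In the top crop, the front corners are at (50,168) and (525,307), the tab top is about (400,90), and the pull's front edge runs from (308,385) to (425,413). I'll cast these and fit the unit's pose.

```bash
cat > h.py <<'E'
import numpy as np
from bench import r, imaging, sensors, hand_in
np.set_printoptions(precision=1,suppress=True)
def cast(s,u,v,z):
    d=s["pose"][:3,:3]@np.array([(u-s["cx"])/s["fx"],-(v-s["cy"])/s["fy"],-1]); o=s["pose"][:3,3]
    return o+d*(z-o[2])/d[2]
def proj(s,p):
    q=s["pose"][:3,:3].T@(np.array(p)-s["pose"][:3,3])
    return np.array([s["cx"]+s["fx"]*q[0]/-q[2], s["cy"]+s["fy"]*q[1]/q[2]])
def fit(L,W):  # 2D rigid
    L,W=np.array(L,float),np.array(W)[:,:2]; l=L-L.mean(0); w=W-W.mean(0)
    a=np.arctan2((l[:,0]*w[:,1]-l[:,1]*w[:,0]).sum(),(l*w).sum())
    R=np.array([[np.cos(a),-np.sin(a)],[np.sin(a),np.cos(a)]]); t=W.mean(0)-R@L.mean(0)
    return R,t,np.degrees(a),W-(L@R.T+t)
E
python3 - <<'E'
from h import *
S=imaging.snapshot("scene");T=imaging.snapshot("top")
A=lambda x,y,z:cast(S,190+x/5.333-.4,165+y/5.333-.4,z)
B=lambda x,y,z:cast(T,180+x/4.8-.4,172+y/4.8-.4,z)
L=[(80,120),(80,-120),(-80,-120),(-80,120)]
Wa=[A(62,165,60),A(525,57,60),A(692,232,60),A(170,350,60)]
R,t,a,e=fit(L,Wa);print("scene",t,a,e.ravel())
Wb=[B(525,307,60),B(50,168,60)]
R2,t2,a2,e2=fit(L[2:],Wb);print("top",t2,a2,e2.ravel())
R,t,a,e=fit(L+L[2:],Wa+Wb);print("both",t,a,e.ravel())
for n,p in [("tab top",B(402,92,104)),("tab sc",A(443,82,104)),("pullL",B(308,386,46)),("pullR",B(425,415,46)),
 ("pullLs",A(562,385,46)),("pullRs",A(693,350,46)),("slips",B(705,75,8))]:
    print(n,p,R.T@(p[:2]-t))
print(sensors.sense()["tool_pos"],sensors.sense()["tcp_rot"])
E
```

```text
scene [618.7  65.6] -15.886102719263079 [-7.8 -1.   0.8  3.2  1.   4.   5.9 -6.2]
top [625.9  58. ] -17.054089841014903 [ 0.9  2.8 -0.9 -2.8]
both [621.2  63.5] -15.975722673775117 [-10.5   1.3  -1.5   5.3  -1.4   5.8   3.2  -4.2   3.8  -0.6   6.4  -7.5]
tab top [615.2  27.3 104. ] [  4.2 -36.5]
tab sc [614.9  27.  104. ] [  4.  -36.9]
pullL [478.2  72.8  46. ] [-140.1  -30.5]
pullR [463.6  17.1  46. ] [-138.7  -88. ]
pullLs [480.9  78.1  46. ] [-138.9  -24.6]
pullRs [464.4  21.   46. ] [-139.  -84.]
slips [ 626.9 -128.2    8. ] [  58.2 -182.8]
[ 192.  -568.1  230.6] [-179.9   -0.    18.7]
```

The manual's scale: shifts go in shares of 600 mm and turns go in shares of 90 degrees. Converting my numbers, -312 mm / 600 = -0.52, 266 mm / 600 = 0.4433, 34.7 degrees / 90 = 0.3856.

{"name": "inch_along", "arguments": {
  "motion": "0 0 0.0556 0.0633 -0.075 0.0067 0;0 0 0.1111 0.1267 -0.15 0.0133 0;0 0 0.1667 0.19 -0.225 0.02 0;0 0 0.2222 0.2533 -0.3 0.0267 0;0 0 0.2778 0.3167 -0.375 0.0333 0;0 0 0.3333 0.38 -0.45 0.0417 0;0 0 0.3856 0.4433 -0.52 0.05 0;0 0 0.3856 0.4433 -0.52 0.05 0",
  "squeeze": 30
}}

```text
time: 1.2
tool_pos: [345.2, -184.3, 200.9]
tcp_rot: [-179.9, 0.0, -15.7]
ft_force: [0.1, -0.8, -0.3]
finger_gap: 0.0
grip_force: 0.0
```

In the tool's units: -256 mm / 600 = -0.4267, -200 mm / 600 = -0.3333.

{"name": "inch_along", "arguments": {
  "motion": "0 0 0 0.0083 -0.0833 0 0;0 0 0 0.0167 -0.1667 0 0;0 0 0 0.025 -0.25 0 0;0 0 0 0.0333 -0.3333 0 0;0 0 0 0.0433 -0.4267 0 0;0 0 0 0.0433 -0.4267 0 0"
}}

```text
time: 1.95
tool_pos: [440.7, 53.2, 201.2]
tcp_rot: [-180.0, 0.0, -15.7]
ft_force: [0.3, -0.6, -0.5]
finger_gap: -0.1
grip_force: 0.0
```

```bash
python3 - <<'E'
from h import *
import cv2
s=imaging.snapshot("wrist");cv2.imwrite("pics/w1.png",s["pixels"]);print(s["pose"],s["fx"],s["cx"],s["cy"])
E
```

```text
[[ -0.3   0.9   0.3 506.4]
 [ -1.   -0.3  -0.1  34.3]
 [  0.   -0.3   1.  343.2]
 [  0.    0.    0.    1. ]] 333.8220008480435 249.23355239105774 198.5581897317597
```

View pics/w1.png

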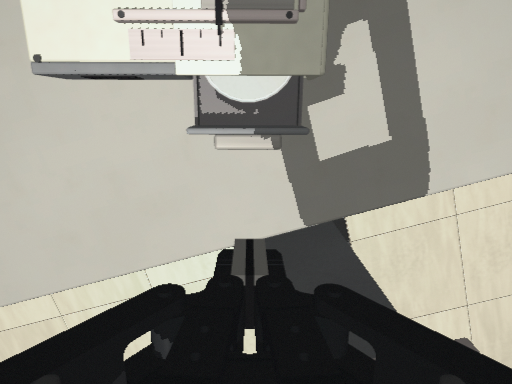

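The wrist view shows the pull's top face spanning columns 215–281 with its front edge at row 149. The unit's front top edge runs from (32,63) to (325,76), and the scale's middle line is at (181,43). I'll cast these points.

```bash
python3 - <<'E'
from h import *
import cv2
s=imaging.snapshot("wrist")
g=cv2.cvtColor(s["pixels"],cv2.COLOR_BGR2GRAY)
print("col248",g[125:158,248]); print("row142",g[142,208:222],g[142,274:290])
print("col100",g[55:84,100],"col280",g[66:84,285]); print("row43",g[40,176:188],"row70 ends", g[66,26:40])
for n,u,v,z in [("pullL",215,149.5,46),("pullR",281,149.5,46),("frontL",32,62,60),("frontR",325,75,60),("mid line",181,50,60)]:
    print(n,cast(s,u,v,z))
a=-16;y=np.radians(a);
E
```

```text
col248 [ 60  60  62 123 145 156 160 165 144  95 144 169 192 193 193 193 192 193
 198 202 206 209 192 169 130 193 196 197 196 197 197 197 197]
row142 [196 195 195 183 146 161 183 204 202 202 200 202 201 201] [ 95  95  94  91  87  88 102 102 102 102 102 103 101 102 102 100]
col100 [238 238 238 238 236 229 221 124 133 150 150 151 151 153 155 154 155 153
 141  80  73  38  29  29  62 188 194 193 192] col280 [141 142 142 141 143 142 142 144 123 142 217 229 221 207 189 169 106  73]
row43 [216 121  38  81 173 230 230 230 231 231 231 231] row70 ends [188 180 151 142 147 148 149 149 147 147 147 146 145 145]
pullL [478.   71.7  46. ]
pullR [462.   15.4  46. ]
frontL [584.3 188.4  60. ]
frontR [512.  -32.3  60. ]
mid line [560.7  72.3  60. ]
```

In the tool's units: 171 mm / 600 = 0.285, 150 mm / 600 = 0.25.

{"name": "inch_along", "arguments": {
  "motion": "0 0 0 0 0 0.0833 0;0 0 0 0 0 0.1667 0;0 0 0 0 0 0.25 0;0 0 0 0 0 0.285 0;0 0 0 0 0 0.285 0"
}}

```text
time: 2.68
tool_pos: [437.9, 49.3, 28.5]
tcp_rot: [179.9, 0.2, -16.2]
ft_force: [-0.3, -0.6, -0.2]
finger_gap: 0.1
grip_force: 0.0
```

{"name": "inch_along", "arguments": {
  "motion": "0 0 0 0.02 0 0 0;0 0 0 0.0333 0 0 0;0 0 0 0.0467 0 0 0;0 0 0 0.06 0 0 0;0 0 0 0.0733 0 0 0;0 0 0 0.0833 0 0 0;0 0 0 0.0833 0 0 0"
}}

```text
time: 3.55
tool_pos: [488.5, 37.2, 30.3]
tcp_rot: [-180.0, -0.0, -16.0]
ft_force: [-0.0, -0.1, -0.1]
finger_gap: 0.3
grip_force: 0.0
```

In the tool's units: 11 mm / 600 = 0.0183, 8 mm / 600 = 0.0133.

{"name": "inch_along", "arguments": {
  "motion": "0 0 0 0.0067 0 0 0;0 0 0 0.0133 0 0 0;0 0 0 0.0183 0 0 0"
}}

```text
time: 3.92
tool_pos: [498.5, 34.3, 30.1]
tcp_rot: [180.0, 0.0, -16.0]
ft_force: [-1.4, -0.4, -0.6]
finger_gap: 0.2
grip_force: 0.8
```

{"name": "inch_along", "arguments": {
  "motion": "0 0 0 0.0033 0 0 0;0 0 0 0.005 0 0 0"
}}

```text
time: 4.18
tool_pos: [499.5, 34.0, 29.9]
tcp_rot: [180.0, 0.3, -16.0]
ft_force: [-13.9, 4.5, 9.5]
finger_gap: -0.0
grip_force: 7.1
```

{"name": "inch_along", "arguments": {
  "motion": "0 0 0 0.0033 0 0 0;0 0 0 0.0033 0 0 0"
}}

```text
time: 4.42
tool_pos: [499.5, 34.0, 29.4]
tcp_rot: [180.0, 0.5, -16.0]
ft_force: [-18.5, 5.3, 13.3]
finger_gap: -0.1
grip_force: 10.1
```

```bash
python3 - <<'E'
from h import *
import cv2
s=imaging.snapshot("wrist");t=imaging.snapshot("scene")["pixels"][165:260,190:340]
a=s["pixels"][:260]; cv2.imwrite("pics/w2.png",np.vstack([a,cv2.resize(t,(512,324),interpolation=cv2.INTER_CUBIC)]))
E
```

```text
(no output)
```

View pics/w2.png

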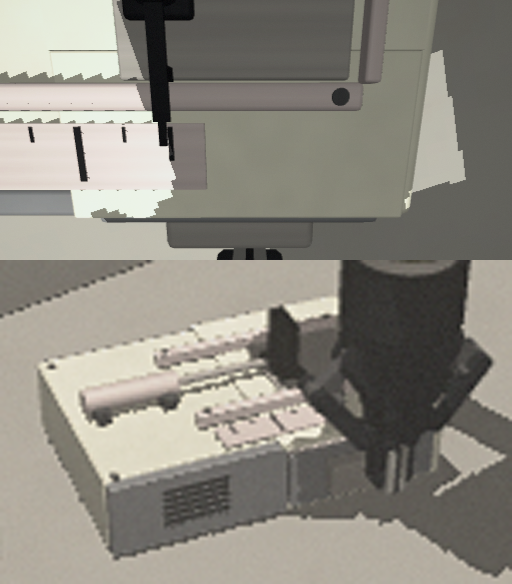

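The drawer is home: the push stopped hard at 19 N, and both pictures show its front flush. The wrist view also shows the pointer at the shut line (165,140) and the scale's half line at (80,155). Next I back off, rise, open the fingers and measure the tab.

In the tool's units: -160 mm / 600 = -0.2667, -130 mm / 600 = -0.2167.

{"name": "inch_along", "arguments": {
  "motion": "0 0 0 -0.0333 0 0 0;0 0 0 -0.05 0 -0.05 0;0 0 0 -0.05 0 -0.1333 0;0 0 0 -0.025 0 -0.2167 50;0 0 0 0 -0.0167 -0.2667 50;0 0 0 0 -0.0333 -0.2667 50;0 0 0 0 -0.0333 -0.2667 50"
}}

```text
time: 5.4
tool_pos: [508.6, 52.6, 189.6]
tcp_rot: [180.0, 0.0, -16.0]
ft_force: [-0.3, 1.1, 0.0]
finger_gap: 49.8
grip_force: 0.0
```

```bash
python3 - <<'E'
from h import *
import cv2
s=imaging.snapshot("wrist");im=s["pixels"]
for z in(68,104):
  c=np.array([615,27,z]);print("expected px",z,proj(s,c))
m=(im.max(2)<60).astype(np.uint8)
n,l,st,ce=cv2.connectedComponentsWithStats(m)
for i in range(1,n):
    if st[i,4]>60:print(st[i],ce[i])
cv2.imwrite("pics/w3.png",im);print(sensors.sense()["tool_pos"],sensors.sense()["tcp_rot"])
E
```

```text
expected px 68 [242.2  47.2]
expected px 104 [241.   37.5]
[ 229   17   27  116 1830] [242.1  56.1]
[60 64 14 10 64] [69.1 68.9]
[    0   242   512   142 39574] [257.  337.2]
[508.   52.3 188.9] [180.    0.1 -16. ]
```

View pics/w3.png

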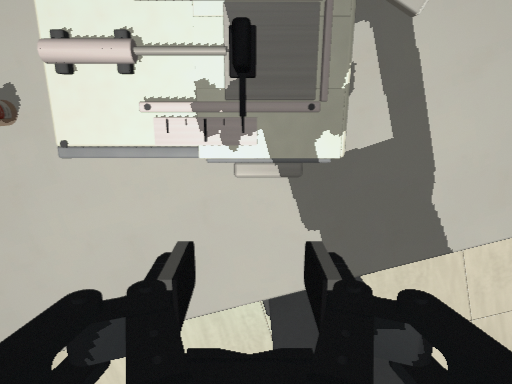

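The tab's top face is centred near (241,36), where (615, 27, 104) projects, so the tab position holds. I'll move over it, lower and grasp.

In the tool's units: 109.5 mm / 600 = 0.1825, 107 mm / 600 = 0.1783.

{"name": "inch_along", "arguments": {
  "motion": "0 0 0 0.0833 -0.0033 0 50;0 0 0 0.1825 -0.0083 0 50;0 0 0 0.1825 -0.0083 0 50;0 0 0 0.1825 -0.0083 0.0667 50;0 0 0 0.1825 -0.0083 0.125 50;0 0 0 0.1825 -0.0083 0.1783 50;0 0 0 0.1825 -0.0083 0.1783 50;0 0 0 0.1825 -0.0083 0.1783 50"
}}

```text
time: 6.45
tool_pos: [615.5, 26.7, 84.4]
tcp_rot: [-180.0, -0.0, -16.0]
ft_force: [0.6, -1.2, 0.1]
finger_gap: 50.2
grip_force: 0.0
```

{"name": "inch_along", "arguments": {
  "motion": "0 0 0 0 0 0 30;0 0 0 0 0 0 20;0 0 0 0 0 0 8;0 0 0 0 0 0 8;0 0 0 0 0 0 8;0 0 0 0 0 0 8",
  "squeeze": 50
}}

```text
time: 7.2
tool_pos: [616.3, 27.1, 84.6]
tcp_rot: [-179.9, -0.1, -16.0]
ft_force: [-1.2, 3.0, 6.5]
finger_gap: 10.8
grip_force: 49.9
```

Grasped: opening 10.8 mm on the 12 mm tab, 50 N grip. Now slide it gently.

In the tool's units: -29 mm / 600 = -0.0483, -28 mm / 600 = -0.0467.

{"name": "inch_along", "arguments": {
  "motion": "0 0 0 0 -0.0067 0 8;0 0 0 0 -0.015 0 8;0 0 0 0 -0.0233 0 8;0 0 0 0 -0.0317 0 8;0 0 0 0 -0.04 0 8;0 0 0 0 -0.0467 0 8;0 0 0 0 -0.0483 0 8;0 0 0 0 -0.0483 0 8"
}}

```text
time: 8.2
tool_pos: [623.8, 53.2, 84.7]
tcp_rot: [179.9, -0.1, -16.0]
ft_force: [-4.3, -5.8, 8.3]
finger_gap: 11.1
grip_force: 50.3
```

```bash
python3 - <<'E'
from h import *
import cv2
p=sensors.sense()["tool_pos"];print((p[:2]-[616.3,27.1])@[.276,.961])
s=imaging.snapshot("wrist")["pixels"];t=imaging.snapshot("scene")["pixels"][165:260,190:340]
u=imaging.snapshot("top")["pixels"][172:232,180:345]
cv2.imwrite("pics/w4.png",np.vstack([cv2.resize(s[:150],(800,234)),np.hstack([cv2.resize(t,(400,300),interpolation=cv2.INTER_CUBIC),cv2.resize(u,(400,300),interpolation=cv2.INTER_CUBIC)])]))
E
```

```text
27.118105632064434
```

View pics/w4.png

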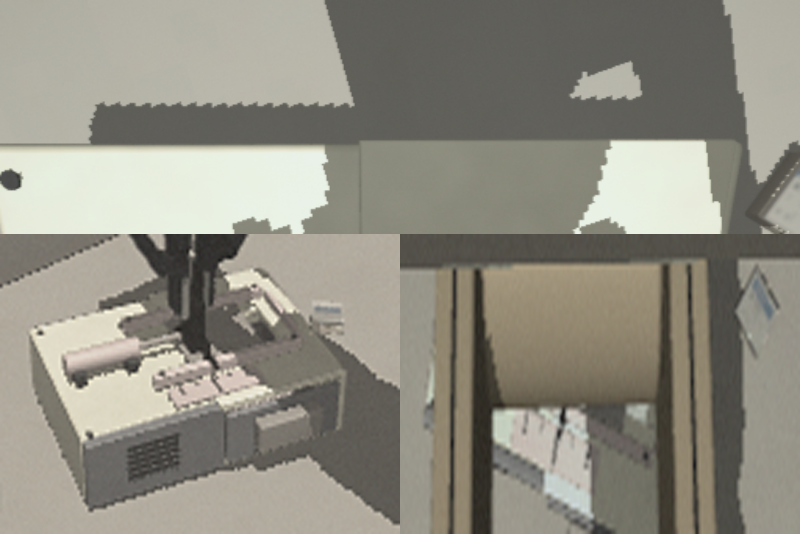

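The gripper holds the tab with the pointer just short of the half line, after about 27 mm of tool travel. At the grasp the tool was pressed towards shut, so the shutter started at 0. I'll add the last few millimetres and check the pointer.

In the tool's units: -2.5 mm / 600 = -0.0042, -2 mm / 600 = -0.0033.

{"name": "inch_along", "arguments": {
  "motion": "0 0 0 0 -0.0033 0 8;0 0 0 0 -0.0042 0 8;0 0 0 0 -0.0042 0 8;0 0 0 0 -0.0042 0 8"
}}

```text
time: 8.85
tool_pos: [624.5, 55.4, 84.7]
tcp_rot: [179.9, -0.1, -16.1]
ft_force: [-4.3, -5.7, 8.6]
finger_gap: 10.8
grip_force: 50.3
```

```bash
python3 - <<'E'
from h import *
import cv2
q=[]
for k in range(6):
    s=imaging.snapshot("scene") if k%2 else imaging.snapshot("top"); q.append((sensors.sense()["tool_pos"][:2]-[616.3,27.1])@[.276,.961])
print(np.array(q),sensors.sense()["ft_force"],sensors.sense()["time"])
s=imaging.snapshot("scene");t=imaging.snapshot("top")
# rectify the z=60 plane around the scale, unit frame at 8 px/mm: x -85..-5, y -50..50
y=np.radians(-16);Rm=np.array([[np.cos(y),-np.sin(y)],[np.sin(y),np.cos(y)]]);o=np.array([624.9,61.6])
out=[]
for c in(s,t):
    L=[(-10,50),(-10,-50),(-80,-50),(-80,50)]
    src=np.float32([proj(c,np.r_[Rm@np.array(l)+o,60.5]) for l in L]);dst=np.float32([(0,0),(700,0),(700,280),(0,280)])
    out.append(cv2.warpPerspective(c["pixels"],cv2.getPerspectiveTransform(src,dst),(700,280),flags=cv2.INTER_CUBIC))
cv2.imwrite("pics/w5.png",np.vstack(out))
E
```

```text
[29.4 29.5 29.5 29.5 29.4 29.5] [-5.2 -6.   8.8] 9.15
```

View pics/w5.png

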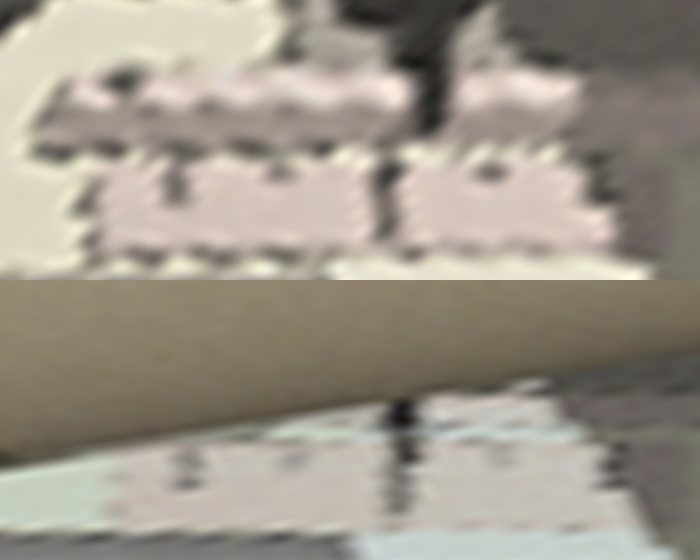

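The rectified top view shows the pointer at column 402 against the half line at about 398, so it is some 0.6 mm short. That agrees with the 29.5 mm of tool travel. One small nudge, then I hand in.

In the tool's units: -0.5 mm / 600 = -0.0008.

{"name": "inch_along", "arguments": {
  "motion": "0 0 0 0 -0.0008 0 8;0 0 0 0 -0.0008 0 8;0 0 0 0 -0.0008 0 8;0 0 0 0 -0.0008 0 8"
}}

```text
time: 9.75
tool_pos: [624.6, 55.8, 84.7]
tcp_rot: [179.9, -0.1, -16.1]
ft_force: [-5.1, -5.2, 8.6]
finger_gap: 10.7
grip_force: 50.4
```

```bash
python3 -c "
from bench import r, imaging, sensors, hand_in
print(hand_in())"
```

```text
the job is handed in; nothing more can be done
None
```

I pushed the drawer fully home, then slid the shutter to half open (about 30 mm) and handed the job in at 9.75 s with the tab still gripped; the bottles and box were not approached, and no verdict came back.

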